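# Clamp a binding heel piece in the ratchet vice

### The job

Clamp the ski binding heel piece that stands between the jaws of the blue ratchet vice: pump the red-gripped lever, which bites clockwise and runs loose counter-clockwise, until the heel piece is held tight and the sprung jaw plate is pushed back home. Then swing the lever loose all the way back to its counter-clockwise stop, proving that it freewheels and the vice keeps its grip. Do not handle the heel piece itself.

Things in the scene. Friction and masses are not known exactly. Their poses are not given: they have to be found in the camera images.
- vice: dark blue bench vice, fixed, 270 mm long along its own y, 110 mm wide, bed top 24 mm above the bench. Origin on the vertical axis of the lever and ratchet wheel, at bench height; +y points from the ratchet head along the bed to the back jaw, x across the bed
- lever_grip (a point): middle of the lever's upright round red grip, 130 mm from the lever's axis and 120 mm above the bench. The grip is 25 mm thick, reaches from 85 to 153 mm above the bench, does not spin and has free space all round; below it lies the lever's flat steel arm (20 mm wide, top 83 mm high)
- lever (a joint): lever angle in rad, clockwise seen from above: 0 at the back (counter-clockwise) stop, 1.4 at the forward stop. At 0 the lever points from the axis along the vice's own direction 3.69 rad (counter-clockwise from the vice's +x), at 1.4 along 2.29 rad. Driving takes about 5 N at the grip, 7 N as the plate springs in, then it stops hard; the free return under 1 N. It stays where it is left
- jaw (a joint): travel of the sliding jaw towards the back jaw in m, 0 to 0.04, 10 mm for each rad of the ratchet wheel; starts at 0. Stiff (60 N), it stays where it is. A full lever stroke gives 10 to 14 mm and clamping takes 15 to 26 mm, so two to four strokes
- jaw_plate (a joint): how far the sprung aluminium face plate of the sliding jaw is pushed back into it, in m: 0 out (a 6 mm gap behind it), 0.006 fully home. Its springs take 5 N to start and 35 N when home
- back_jaw: the fixed jaw at the far end of the bed, 100 mm wide, 22 mm thick, 46 mm high, bolted at a place that varies; origin under its centre on the bed, axes as the vice's; its face lies 11 mm from the origin towards the sliding jaw
- binding_heel: black ski binding heel piece with a red button, 63 mm wide (between the jaws), 113 mm long across the bed, 51 mm high, 0.45 kg, standing loose on the bed with a few mm of play to each jaw; origin at the centre of its underside, z up
- spindle (a joint): turn in rad, clockwise seen from above, of the steel saw-tooth ratchet wheel (70 mm across, 77 to 94 mm high with its cap) on the lever's axis; starts at 0. A spring pawl on the lever catches one of its 16 teeth clockwise, after up to 0.39 rad of idle play, and clicks over them counter-clockwise, when the wheel stays still

How it is judged (in metres and radians):
On the way:
1. the jaw has closed on the heel piece and its sprung plate is pushed in (value of joint jaw_plate above 0.003 m), for 0.2 s.
At the end, for the whole second after the job is handed in: The heel piece stands upright (within 7 degrees) and still, pressed against the back jaw with more than 8 N, the sprung plate is pushed in by more than 3 mm of its 6, and the lever is back within 0.25 rad of its counter-clockwise stop (value of joint jaw_plate above 0.003 m and contact force between back_jaw and binding_heel above 8 N and value of joint lever below 0.25 rad and angle between binding_heel's own z axis and vertical below 0.12 rad and linear speed of binding_heel below 0.02 m/s); the robot touches nothing.
It fails at once if the gripper pushes or squeezes the heel piece (over 10 N) (contact force between the fingers and binding_heel above 10 N).
It also fails if it takes over 58 s, if anything falls off the work surface, if the arm or the gripper's body presses on something with over 40 N, if the wrist force passes 120 N, or if a joint passes its speed limit or range.

### The arm

A 6-joint arm with a two-finger parallel gripper is mounted at the origin on a cart in front of the work surface, level with it; the furniture and walls round the work are solid. World frame = base frame: x ahead of the robot, y to its left, z up, the work surface at z = 0. Lengths are in m, angles in degrees, forces in N, time in s.
With the tool pointing down it reaches from about 0.3 to 0.825 m from the base axis. Payload 5.4 kg.
Tool frame: the origin (TCP) lies at the very end of the fingers, on their centre line; the grasp point (between the pads) lies pinch_z behind it (pinch_z is the distance from the TCP to the grasp point, in m); z points along the fingers, y is the line along which they close (so a half turn about z gives the same grasp; the last joint's range is limited). The gripper opens to 92 mm and grips with 3 to 60 N. Pads are 20 mm wide; open, the fingers measure 128 mm over their backs; the gripper's body (75 mm by 189 mm) begins 69 mm behind the grasp point.
Start: joints at [54.826, 9.076, 91.501, -0, 79.423, -12.038], TCP at [0.226, 0.529, 0.215] pointing down, gripper open.
Joint ranges: [-166.64, 166.64], [-54.1, 131.32], [10.49, 154.53], [-73.88, 253.88], [9.74, 151.15], [-171.62, 171.62]. Speed limits (degrees/s): [147.25, 147.25, 180, 180, 180, 180].

### API

Orientations are given as [roll, pitch, yaw] about the fixed x, y, z axes, in that order (R = Rz(yaw) Ry(pitch) Rx(roll)).
In Python, from plant import get_state, read_camera, camera_model, close_job, pinch_z gives the robot as it stands. The module is installed in compiled form; this text tells all that it offers.
- The arm moves only by the tool play_rows, never from a script. Its argument "increments" is a list of rows, each a list of 3 entries, a list of its own where there are three numbers: the turn, a rotation vector about the tool's x, y, z in rad, then the shift along the tool's x, y, z in m, then the finger opening in m, from 0 to 0.0919. In form: [[[ax, ay, az], [x, y, z], hand], ...]. A call has 1 to 12 rows; each row shifts and turns the commanded pose from where the row before left it, along the tool's axes as they then stand; what a row does not reach is not made up. A row lasts 1/12 s, in which the tool goes at most 41.7 mm and 7.16 degrees, less where a joint would pass 70% of its speed; a pose out of reach is approached as far as the arm can. A call is refused whole if a number of a shift passes 0.0417 or a number of a turn 0.125, either way. A call with a gripper value outside its range is refused whole. The fingers move at their own pace and stop on an object; "newtons" is the grip in N (left out, the last holds). Time passes only in rows, so rows that do not move let the fingers close. It gives the time, the measured TCP pose, the force, the opening and the grip force at its end, in the units of the state.
- get_state(): the state, without advancing time (a new reading comes with each control period).
- read_camera(name): name is "side" or "top"; returns (picture, depth): 384x512x3 uint8, red, green, blue; 384x512 float32, m along the optical axis (not along the pixel's ray), 0 where there is no reading.
- camera_model(name): a dict with "fx", "fy", "cx", "cy" (pixels), "world_to_cam" (4x4, takes a point from world to camera coordinates). Camera axes: x right, y down, z forward; pixel columns grow to the right and rows downward; lengths in m; the calibration is good to about 2 mm. A picture is of the moment at which its call begins. camera_model takes no time and is no camera call.
- close_job(): hands the job in; it is judged then, once.
The state is a dict: "time_s": time; "qpos": joint angles; "qd": joint speeds; "tau": joint torques, N m; "eef_pos": TCP position; "tcp_rot": TCP orientation; "force": force on the tool from outside, world axes, zero at the start; "moment": the same for the moment, N m; "finger_gap": finger opening in m; "gripper_force": force on a finger pad.
Only numpy, scipy, OpenCV 4.12 (cv2) and the standard library are available. Lean on these libraries where they do the work, as an engineer would, in place of code of your own. Each camera call takes 0.05 s, during which the arm holds its last target. There are 200 camera calls.

## Working session

There is one attempt and no reset: what is moved stays moved. The work goes in short steps, Python scripts to look and compute and a tool call to move; the robot and the scene stay as the last step left them, time stands still between calls to the robot, and variables do not carry over. Pictures are saved under pics/ and viewed, at most 10 in all, crops included, and the job is handed in when it is done.

Besides the shell and the picture viewer there is one more tool, called after "Call:" by a JSON object that holds its "name" and its "arguments", one argument or row to a line. play_rows: Moves the arm, as the interface text tells. Its arguments: {"type":"object","properties":{"increments":{"type":"array","items":{"type":"array"}},"newtons":{"type":"number"}},"required":["increments"]}

```bash
mkdir -p pics
python3 - <<'E'
from plant import *
import cv2,numpy as np
s=get_state();print(s,pinch_z)
for n in("top","side"):
    p,d=read_camera(n);np.savez(f"{n}.npz",p=p,d=d);cv2.imwrite(f"pics/{n}0.png",p[:,:,::-1]);m=camera_model(n);print(n,m)
E
```

```text
{'time_s': 0.0, 'qpos': array([ 5.48253905e+01,  9.11202332e+00,  9.15712459e+01,  1.82695693e-04,
        7.94245515e+01, -1.20366675e+01]), 'qd': array([ 0.00745904,  0.03651706, -0.0541584 ,  0.02875978, -0.02469816,
        0.07311868]), 'tau': array([ 5.77467345e-04, -3.85572803e+01, -3.22106838e+01,  7.00237043e-02,
        3.79287894e-02, -1.36828376e-04]), 'eef_pos': array([0.22558106, 0.52821871, 0.21363319]), 'tcp_rot': array([-1.79894587e+02, -2.26602453e-02,  1.56862003e+02]), 'force': array([-0.16745659, -0.11718729,  1.14105455]), 'moment': array([-0.00323431, -0.00163482,  0.04421548]), 'gripper_force': 0.0, 'finger_gap': 0.0917548388023846} 0.0187
top {'fx': 494.91829007088194, 'fy': 494.91829007088194, 'cx': 258.91554041885865, 'cy': 190.00001884228374, 'world_to_cam': array([[ 4.55288803e-02, -9.98962765e-01,  7.17205708e-04,
         2.78031715e-01],
       [-9.77146122e-01, -4.46837655e-02, -2.07819193e-01,
         5.30747744e-01],
       [ 2.07635683e-01,  8.76096039e-03, -9.78166994e-01,
         9.56614830e-01],
       [ 0.00000000e+00,  0.00000000e+00,  0.00000000e+00,
         1.00000000e+00]])}
side {'fx': 386.7228225528809, 'fy': 386.7228225528809, 'cx': 262.2814440609648, 'cy': 196.043132030308, 'world_to_cam': array([[ 0.96872425,  0.24806299, -0.0061704 , -0.55968539],
       [ 0.18554819, -0.74065703, -0.64575463,  0.17632848],
       [-0.16475797,  0.62441326, -0.76352006,  0.83478498],
       [ 0.        ,  0.        ,  0.        ,  1.        ]])}
```

View pics/top0.png

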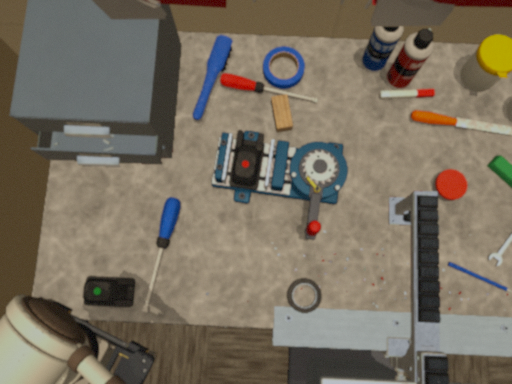

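View pics/side0.png

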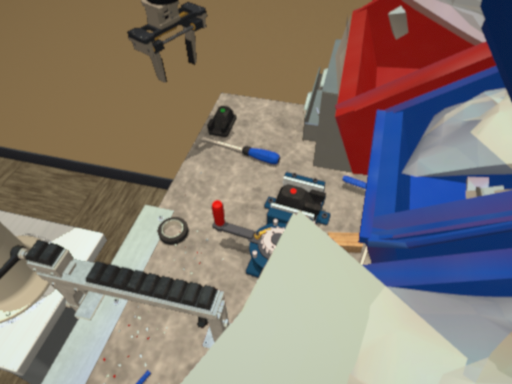

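The top view shows the ratchet wheel at about (320,167), the red grip at (313,227) and the heel piece at (246,160). The side view shows the grip at (218,213). The wheel is partly hidden there by a pale panel.

```bash
cat > h.py <<'E'
import numpy as np,cv2
from plant import *
def ray(n,u,v,z):
    m=camera_model(n);T=m["world_to_cam"];R=T[:3,:3];c=-R.T@T[:3,3]
    d=R.T@np.array([(u-m["cx"])/m["fx"],(v-m["cy"])/m["fy"],1]);return c+d*(z-c[2])/d[2]
def pts(n,d):
    m=camera_model(n);T=m["world_to_cam"];v,u=np.indices(d.shape)
    P=np.stack([(u-m["cx"])/m["fx"]*d,(v-m["cy"])/m["fy"]*d,d],-1)
    return (P-T[:3,3])@T[:3,:3]
def red(p):
    h=cv2.cvtColor(p,cv2.COLOR_RGB2HSV);return ((h[...,0]<8)|(h[...,0]>172))&(h[...,1]>150)&(h[...,2]>80)
E
python3 - <<'E'
from h import *
for n,box in(("top",(290,340,200,245)),("side",(205,230,195,230))):
    f=np.load(n+".npz");p,d=f["p"],f["d"];P=pts(n,d);u0,u1,v0,v1=box
    m=np.zeros(d.shape,bool);m[v0:v1,u0:u1]=red(p)[v0:v1,u0:u1]
    v,u=np.nonzero(m);Q=P[m];print(n,m.sum(),u.mean(),v.mean(),u.min(),u.max(),v.min(),v.max(),np.percentile(Q,[2,50,98],axis=0).round(3).tolist())
    t=m&(P[...,2]>.148);print("top pts",t.sum(),P[t].mean(0))
f=np.load("top.npz");p,d=f["p"],f["d"];P=pts("top",d)
# wheel cap: heights near 0.09
m=np.zeros(d.shape,bool);m[135:205,285:355]=1;z=P[...,2]
w=m&(z>.07)&(z<.1);print("wheel",w.sum(),P[w].mean(0),P[w].min(0),P[w].max(0))
h=cv2.cvtColor(p,cv2.COLOR_RGB2HSV)
w=m&(h[...,1]<60)&(h[...,2]>140)&(z>.06);w=w.astype(np.uint8)
n,l,st,c=cv2.connectedComponentsWithStats(w);i=1+st[1:,4].argmax();print(st[i],c[i],ray("top",*c[i],.085))
k=cv2.findContours((l==i).astype(np.uint8),0,2)[0][0];ce,r=cv2.minEnclosingCircle(k);print(ce,r,ray("top",*ce,.085))
# blue bed
b=(h[...,0]>95)&(h[...,0]<115)&(h[...,1]>120);b[:125]=0;b[210:]=0;b[:,:205]=0;b[:,355:]=0
k=max(cv2.findContours(b.astype(np.uint8),0,2)[0],key=cv2.contourArea);print(cv2.boundingRect(k),cv2.minAreaRect(k))
bj=b.copy();bj[:,240:]=0;Q=P[bj&(z>.06)];print("backjaw",len(Q),Q.mean(0) if len(Q) else 0)
if len(Q): print(np.percentile(Q,[2,98],axis=0))
o=cv2.resize(p[110:260,190:370],None,fx=4,fy=4,interpolation=cv2.INTER_CUBIC);cv2.imwrite("pics/crop.png",o[:,:,::-1])
# tall stuff near lever
g=np.mgrid[0:1:1]; 
A=P[(d>0)&(z>.13)&(np.hypot(P[...,0],P[...,1])>.3)];H=np.round(A[:,:2]/.08).astype(int)
for c in np.unique(H,axis=0):
    s=A[(H==c).all(1)]
    if len(s)>15: print(c*.08,s[:,2].max().round(2),end=' ')
E
```

```text
top 155 313.3032258064516 227.4516129032258 307 320 220 235 [[0.423, 0.187, 0.119], [0.433, 0.199, 0.15], [0.445, 0.209, 0.155]]
top pts 99 [0.43381905 0.19752124 0.15154774]
side 241 217.86307053941908 212.3941908713693 212 223 200 225 [[0.426, 0.182, 0.093], [0.438, 0.187, 0.135], [0.447, 0.203, 0.154]]
top pts 65 [0.44865734 0.1666821  0.18729056]
wheel 1635 [0.55442155 0.18674806 0.08282463] [0.48762745 0.12695612 0.07001392] [0.6207182  0.25259768 0.09893456]
[302 151  35  33 632] [319.42721519 166.64556962] [0.56465121 0.18266399 0.085     ]
(318.91534423828125, 167.07562255859375) 17.192790985107422 [0.56371392 0.18367118 0.085     ]
(288, 143, 58, 57) ((317.658203125, 171.2155303955078), (55.116416931152344, 56.94824981689453), 4.635463714599609)
backjaw 145 [0.57987528 0.38248493 0.07003669]
[[0.53538308 0.3746327  0.06675638]
 [0.62868384 0.39027503 0.07383585]]
[0.16 0.48] 0.45 [0.24 0.4 ] 0.57 [0.24 0.48] 0.58 [0.24 0.56] 0.58 [0.32 0.  ] 0.17 [0.32 0.48] 0.58 [0.32 0.56] 0.57 [0.4 0. ] 0.18 [0.4  0.16] 0.16 [0.4  0.24] 0.15 [0.48 0.  ] 0.18 [0.48 0.16] 0.15 [0.56 0.48] 0.24 [0.56 0.56] 0.24 [0.56 0.64] 0.24 [0.56 0.72] 0.24 [0.64 0.  ] 0.54 [0.64 0.08] 0.56 [0.64 0.16] 0.56 [0.64 0.32] 0.51 [0.64 0.4 ] 0.54 [0.64 0.48] 0.53 [0.64 0.56] 0.24 [0.64 0.64] 0.24 [0.64 0.72] 0.24 [0.72 0.48] 0.24 [0.72 0.56] 0.24 [0.72 0.64] 0.24 [0.72 0.72] 0.24 [0.8 0. ] 0.2 [0.8  0.08] 0.19 [0.8  0.48] 0.24 [0.8  0.56] 0.24 [0.8  0.64] 0.24 [0.8  0.72] 0.24 [ 0.88 -0.16] 0.14 [ 0.88 -0.08] 0.2 [0.88 0.08] 0.21 [0.88 0.16] 0.21 [0.88 0.24] 0.14 [0.88 0.32] 0.19 [0.88 0.48] 0.19
```

View pics/crop.png

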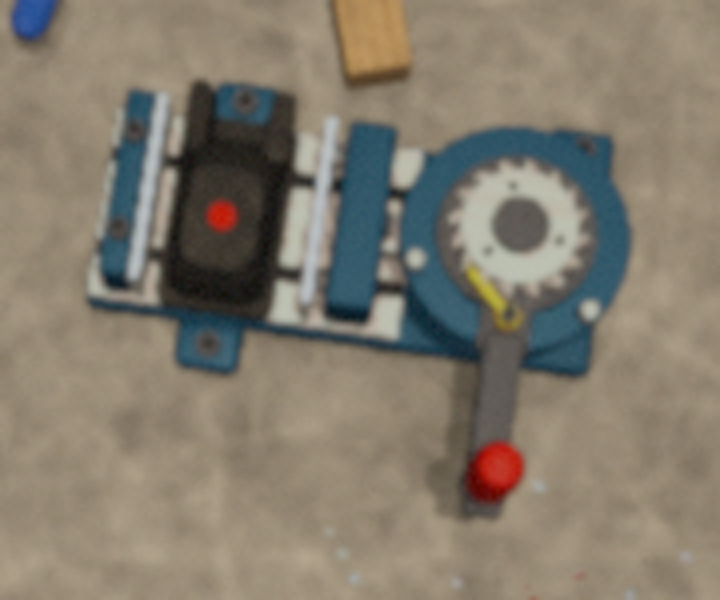

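The crop shows the vice's +y pointing image-left, with the lever pointing towards the robot and the grip top at (497,470) in the crop. The depth points put the axis near (0.565, 0.183) and the grip at (0.434, 0.198). They are 0.131 m apart, which fits the stated 0.13 m. Moving above the grip.

Call:
{"name": "play_rows", "arguments": {
  "increments": [
    [[0,0,0],[-0.0268,-0.0186,0],0.06],
    [[0,0,0],[-0.0268,-0.0186,0],0.06],
    [[0,0,0],[-0.0268,-0.0186,0],0.06],
    [[0,0,0],[-0.0268,-0.0186,0],0.06],
    [[0,0,0],[-0.0268,-0.0186,0],0.06],
    [[0,0,0],[-0.0268,-0.0186,0],0.06],
    [[0,0,0],[-0.0268,-0.0186,0],0.06],
    [[0,0,0],[-0.0268,-0.0186,0],0.06],
    [[0,0,0],[-0.0268,-0.0186,0],0.06],
    [[0,0,0],[-0.0268,-0.0186,0],0.06],
    [[0,0,0],[-0.0268,-0.0186,0],0.06],
    [[0,0,0],[-0.0268,-0.0186,0],0.06]
  ],
  "newtons": 40
}}

```text
time_s: 1.1
eef_pos: [0.4343, 0.1956, 0.2143]
tcp_rot: [-180.0, -0.0, 156.9]
force: [0.5, 0.8, 0.3]
finger_gap: 0.06
gripper_force: 0.0
```

Call:
{"name": "play_rows", "arguments": {
  "increments": [
    [[0,0,-0.1],[0,0,0],0.06],
    [[0,0,-0.1],[0,0,0],0.06],
    [[0,0,-0.093],[0,0,0],0.06],
    [[0,0,0],[0,0,0],0.06]
  ]
}}

```text
time_s: 1.43
eef_pos: [0.4338, 0.1968, 0.2142]
tcp_rot: [-180.0, -0.1, 173.7]
force: [-0.1, -0.3, 1.0]
finger_gap: 0.0599
gripper_force: 0.0
```

Call:
{"name": "play_rows", "arguments": {
  "increments": [
    [[0,0,0],[0,0,0.02],0.06],
    [[0,0,0],[0,0,0.02],0.06],
    [[0,0,0],[0,0,0.02],0.06],
    [[0,0,0],[0,0,0.02],0.06],
    [[0,0,0],[0,0,0.016],0.06],
    [[0,0,0],[0,0,0],0.032],
    [[0,0,0],[0,0,0],0.032],
    [[0,0,0],[0,0,0],0.032],
    [[0,0,0],[0,0,0],0.032]
  ]
}}

```text
time_s: 2.18
eef_pos: [0.435, 0.1974, 0.1201]
tcp_rot: [180.0, 0.1, 173.6]
force: [-0.1, -0.3, -0.7]
finger_gap: 0.0353
gripper_force: 0.0
```

Run:
```python
from h import *
a=[]
for n,(u0,u1,v0,v1) in(("top",(265,365,135,285)),("side",(165,265,160,260))):
    p,d=read_camera(n);o=p[v0:v1,u0:u1];a.append(cv2.resize(o,(400,int(400*o.shape[0]/o.shape[1]))))
    if n=="top":
        P=pts(n,d);m=red(p);m[:200]=0;m[260:]=0;m[:,:290]=0;m[:,345:]=0;print(m.sum(),P[m].mean(0))
a=[cv2.copyMakeBorder(x,0,600-x.shape[0],0,0,0) for x in a]
cv2.imwrite("pics/c1.png",np.hstack(a)[:,:,::-1]);s=get_state();print(s["eef_pos"],s["force"])
```

```text
0 [nan nan nan]
[0.43489951 0.19731898 0.1198887 ] [-0.37316916  0.13809441  0.53862864]<stdin>:6: RuntimeWarning: Mean of empty slice.
  ret = um.true_divide(
```

View pics/c1.png

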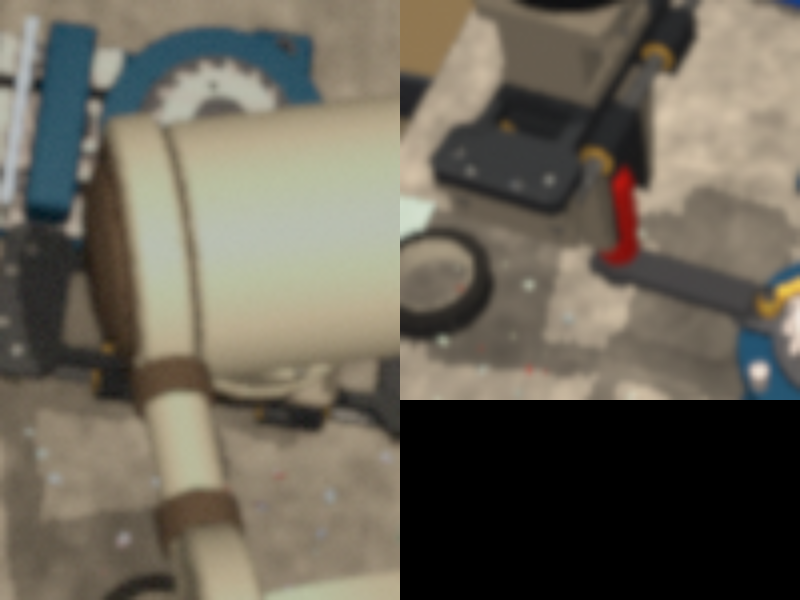

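The side view shows the red grip between the two fingers (right panel, about (620,215)). The wrist hides the grip in the top view. Starting the first drive clockwise (+tool y).

Call:
{"name": "play_rows", "arguments": {
  "increments": [
    [[0,0,0.07],[0,0.0091,0],0.032],
    [[0,0,0.07],[0,0.0091,0],0.032],
    [[0,0,0.07],[0,0.0091,0],0.032],
    [[0,0,0.07],[0,0.0091,0],0.032],
    [[0,0,0.07],[0,0.0091,0],0.032],
    [[0,0,0.07],[0,0.0091,0],0.032]
  ]
}}

```text
time_s: 2.78
eef_pos: [0.4502, 0.2482, 0.1194]
tcp_rot: [-179.9, 0.2, 149.4]
force: [0.4, -5.7, 0.3]
finger_gap: 0.0321
gripper_force: 2.5
```

```bash
cat >> h.py <<'E'
def rep(ax=(0.565,0.183)):
    s=get_state();q=s["eef_pos"][:2]-np.array(ax);phi=np.degrees(np.arctan2(q[1],q[0]))%360
    psi=s["tcp_rot"][2];t=np.radians(phi);F=s["force"]
    print("t",s["time_s"],"r",np.hypot(*q).round(4),"phi",phi.round(1),"yaw",(psi%360).round(1),"lever~",round(np.radians(206.4-phi),2),"Ftan(resist) ",round(-F[0]*np.sin(t)+F[1]*np.cos(t),1),"Frad",round(F[0]*np.cos(t)+F[1]*np.sin(t),1),"z",s["eef_pos"][2].round(4),s["finger_gap"].round(4),s["qpos"].round(0))
E
python3 -c "from h import *;rep()"
```

```text
Traceback (most recent call last):
  File "h.py", line 15, in rep
    print("t",s["time_s"],"r",np.hypot(*q).round(4),"phi",phi.round(1),"yaw",(psi%360).round(1),"lever~",round(np.radians(206.4-phi),2),"Ftan(resist) ",round(-F[0]*np.sin(t)+F[1]*np.cos(t),1),"Frad",round(F[0]*np.cos(t)+F[1]*np.sin(t),1),"z",s["eef_pos"][2].round(4),s["finger_gap"].round(4),s["qpos"].round(0))
                                                                                                                                                                                                                                                                           ^^^^^^^^^^^^^^^^^^^^^
AttributeError: 'float' object has no attribute 'round'
```

Call:
{"name": "play_rows", "arguments": {
  "increments": [
    [[0,0,0.07],[0,0.0091,0],0.032],
    [[0,0,0.07],[0,0.0091,0],0.032],
    [[0,0,0.07],[0,0.0091,0],0.032],
    [[0,0,0.07],[0,0.0091,0],0.032],
    [[0,0,0.07],[0,0.0091,0],0.032]
  ]
}}

```text
time_s: 3.2
eef_pos: [0.4775, 0.2835, 0.119]
tcp_rot: [-179.9, 0.1, 129.3]
force: [-1.6, -6.2, 1.6]
finger_gap: 0.0322
gripper_force: 2.4
```

```bash
sed -i 's/s\["finger_gap"\].round(4)/round(float(s["finger_gap"]),4)/' h.py
python3 -c "from h import *;rep()"
```

```text
t 3.2 r 0.1333 phi 131.0 yaw 129.3 lever~ 1.32 Ftan(resist)  5.3 Frad -3.6 z 0.119 0.0322 [ 18.  12. 100.  -0.  69. -21.]
```

Call:
{"name": "play_rows", "arguments": {
  "increments": [
    [[0,0,0.04],[-0.001,0.0052,0],0.032],
    [[0,0,0.04],[-0.001,0.0052,0],0.032],
    [[0,0,0],[0,0,0],0.032]
  ]
}}

```text
time_s: 3.45
eef_pos: [0.4863, 0.2898, 0.1188]
tcp_rot: [-179.9, -0.1, 124.9]
force: [-4.0, -0.3, 0.5]
finger_gap: 0.0319
gripper_force: 1.3
```

```bash
python3 -c "from h import *;rep()"
```

```text
t 3.45 r 0.1326 phi 126.4 yaw 124.9 lever~ 1.4 Ftan(resist)  3.4 Frad 2.2 z 0.1188 0.0319 [ 19.  13.  98.   0.  69. -16.]
```

Call:
{"name": "play_rows", "arguments": {
  "increments": [
    [[0,0,-0.07],[0,-0.0092,0],0.032],
    [[0,0,-0.07],[0,-0.0092,0],0.032],
    [[0,0,-0.07],[0,-0.0092,0],0.032],
    [[0,0,-0.07],[0,-0.0092,0],0.032],
    [[0,0,-0.07],[0,-0.0092,0],0.032],
    [[0,0,-0.07],[0,-0.0092,0],0.032],
    [[0,0,-0.07],[0,-0.0092,0],0.032],
    [[0,0,-0.07],[0,-0.0092,0],0.032],
    [[0,0,-0.07],[0,-0.0092,0],0.032],
    [[0,0,-0.07],[0,-0.0092,0],0.032]
  ]
}}

```text
time_s: 4.28
eef_pos: [0.4332, 0.2173, 0.1195]
tcp_rot: [179.9, 0.1, 165.3]
force: [0.6, 0.0, -0.1]
finger_gap: 0.0318
gripper_force: 0.4
```

```bash
python3 -c "from h import *;rep()"
```

```text
t 4.2833 r 0.1362 phi 165.4 yaw 165.3 lever~ 0.72 Ftan(resist)  -0.2 Frad -0.6 z 0.1195 0.0318 [ 12.   1. 111.   0.  67. -63.]
```

Call:
{"name": "play_rows", "arguments": {
  "increments": [
    [[0,0,-0.07],[-0.001,-0.0091,0],0.032],
    [[0,0,-0.07],[-0.001,-0.0091,0],0.032],
    [[0,0,-0.07],[-0.001,-0.0091,0],0.032],
    [[0,0,-0.07],[-0.001,-0.0091,0],0.032],
    [[0,0,-0.07],[-0.001,-0.0091,0],0.032],
    [[0,0,-0.07],[0,-0.0091,0],0.032],
    [[0,0,-0.07],[0,-0.0091,0],0.032],
    [[0,0,-0.07],[0,-0.0091,0],0.032]
  ]
}}

```text
time_s: 4.95
eef_pos: [0.437, 0.1448, 0.1193]
tcp_rot: [-180.0, 0.1, -162.6]
force: [0.6, 0.2, 0.4]
finger_gap: 0.0321
gripper_force: 0.2
```

```bash
python3 -c "from h import *;rep()"
```

```text
t 4.95 r 0.1336 phi 196.6 yaw 197.4 lever~ 0.17 Ftan(resist)  0.0 Frad -0.6 z 0.1193 0.0321 [   3.   -3.  115.    0.   67. -104.]
```

Call:
{"name": "play_rows", "arguments": {
  "increments": [
    [[0,0,-0.05],[-0.001,-0.0065,0],0.032],
    [[0,0,-0.05],[-0.001,-0.0065,0],0.032],
    [[0,0,-0.03],[0,-0.004,0],0.032],
    [[0,0,0],[0,0,0],0.032]
  ]
}}

```text
time_s: 5.28
eef_pos: [0.4448, 0.129, 0.1193]
tcp_rot: [-179.9, 0.1, -155.4]
force: [-0.1, -0.3, 0.8]
finger_gap: 0.0317
gripper_force: 0.0
```

```bash
python3 -c "from h import *;rep()"
```

```text
t 5.2833 r 0.1318 phi 204.2 yaw 204.6 lever~ 0.04 Ftan(resist)  0.3 Frad 0.3 z 0.1193 0.0317 [   1.   -2.  115.   -0.   67. -113.]
```

Near the back stop. Second drive stroke.

Call:
{"name": "play_rows", "arguments": {
  "increments": [
    [[0,0,0.07],[0,0.0091,0],0.032],
    [[0,0,0.07],[0,0.0091,0],0.032],
    [[0,0,0.07],[0,0.0091,0],0.032],
    [[0,0,0.07],[0,0.0091,0],0.032],
    [[0,0,0.07],[0,0.0091,0],0.032],
    [[0,0,0.07],[0,0.0091,0],0.032],
    [[0,0,0.07],[0,0.0091,0],0.032],
    [[0,0,0.07],[0,0.0091,0],0.032],
    [[0,0,0.07],[0,0.0091,0],0.032]
  ]
}}

```text
time_s: 6.03
eef_pos: [0.4333, 0.2088, 0.1194]
tcp_rot: [-179.9, 0.2, 168.3]
force: [3.2, -5.1, -0.1]
finger_gap: 0.0318
gripper_force: 2.5
```

```bash
python3 -c "from h import *;rep()"
```

```text
t 6.0333 r 0.1342 phi 168.9 yaw 168.3 lever~ 0.65 Ftan(resist)  4.4 Frad -4.1 z 0.1194 0.0318 [ 11.   1. 112.  -0.  67. -67.]
```

Call:
{"name": "play_rows", "arguments": {
  "increments": [
    [[0,0,0.06],[-0.0006,0.0078,0],0.032],
    [[0,0,0.06],[-0.0006,0.0078,0],0.032],
    [[0,0,0.06],[-0.0006,0.0078,0],0.032],
    [[0,0,0.06],[-0.0006,0.0078,0],0.032],
    [[0,0,0.06],[-0.0006,0.0078,0],0.032]
  ]
}}

```text
time_s: 6.45
eef_pos: [0.4465, 0.2449, 0.1192]
tcp_rot: [-179.9, 0.0, 151.1]
force: [-3.6, -4.2, 3.9]
finger_gap: 0.0321
gripper_force: 2.9
```

```bash
python3 -c "from h import *;rep()"
```

```text
t 6.45 r 0.1337 phi 152.4 yaw 151.1 lever~ 0.94 Ftan(resist)  5.4 Frad 1.2 z 0.1192 0.0321 [ 15.   5. 107.  -0.  68. -46.]
```

Call:
{"name": "play_rows", "arguments": {
  "increments": [
    [[0,0,0.06],[-0.0004,0.0078,0],0.032],
    [[0,0,0.06],[-0.0004,0.0078,0],0.032],
    [[0,0,0.06],[-0.0004,0.0078,0],0.032],
    [[0,0,0.05],[-0.0004,0.0065,0],0.032]
  ]
}}

```text
time_s: 6.78
eef_pos: [0.4638, 0.2693, 0.1188]
tcp_rot: [-179.8, -0.1, 138.0]
force: [-5.0, -2.3, 4.2]
finger_gap: 0.0322
gripper_force: 2.7
```

```bash
python3 -c "from h import *;rep()"
```

```text
t 6.7833 r 0.133 phi 139.6 yaw 138.0 lever~ 1.17 Ftan(resist)  4.9 Frad 2.3 z 0.1188 0.0322 [ 17.   9. 103.  -0.  68. -31.]
```

Call:
{"name": "play_rows", "arguments": {
  "increments": [
    [[0,0,0.06],[0,0.0078,0],0.032],
    [[0,0,0.06],[0,0.0078,0],0.032],
    [[0,0,0.06],[-0.0004,0.0078,0],0.032],
    [[0,0,0.04],[-0.0004,0.0052,0],0.032],
    [[0,0,0],[0,0,0],0.032]
  ]
}}

```text
time_s: 7.2
eef_pos: [0.4857, 0.2888, 0.1187]
tcp_rot: [-179.9, -0.0, 125.5]
force: [-3.0, -0.4, 1.4]
finger_gap: 0.0323
gripper_force: 1.7
```

```bash
python3 -c "from h import *;rep()"
```

```text
t 7.2 r 0.1322 phi 126.9 yaw 125.5 lever~ 1.39 Ftan(resist)  2.6 Frad 1.5 z 0.1187 0.0323 [ 18.  13.  98.   0.  69. -17.]
```

No tightening yet, so swinging back for a third stroke.

Call:
{"name": "play_rows", "arguments": {
  "increments": [
    [[0,0,-0.07],[-0.0004,-0.0091,0],0.032],
    [[0,0,-0.07],[-0.0004,-0.0091,0],0.032],
    [[0,0,-0.07],[-0.0004,-0.0091,0],0.032],
    [[0,0,-0.07],[-0.0004,-0.0091,0],0.032],
    [[0,0,-0.07],[-0.0004,-0.0091,0],0.032],
    [[0,0,-0.07],[-0.0004,-0.0091,0],0.032],
    [[0,0,-0.07],[-0.0004,-0.0091,0],0.032],
    [[0,0,-0.07],[-0.0004,-0.0091,0],0.032],
    [[0,0,-0.07],[-0.0004,-0.0091,0],0.032],
    [[0,0,-0.07],[-0.0004,-0.0091,0],0.032],
    [[0,0,-0.07],[-0.0004,-0.0091,0],0.032],
    [[0,0,-0.07],[-0.0004,-0.0091,0],0.032]
  ]
}}

```text
time_s: 8.2
eef_pos: [0.4332, 0.1962, 0.119]
tcp_rot: [179.9, 0.1, 173.9]
force: [0.0, 0.1, 0.2]
finger_gap: 0.0319
gripper_force: 0.3
```

Call:
{"name": "play_rows", "arguments": {
  "increments": [
    [[0,0,-0.07],[-0.0004,-0.0091,0],0.032],
    [[0,0,-0.07],[-0.0004,-0.0091,0],0.032],
    [[0,0,-0.07],[-0.0004,-0.0091,0],0.032],
    [[0,0,-0.07],[-0.0004,-0.0091,0],0.032],
    [[0,0,-0.07],[-0.0004,-0.0091,0],0.032]
  ]
}}

```text
time_s: 8.62
eef_pos: [0.4365, 0.1509, 0.1189]
tcp_rot: [180.0, 0.1, -166.0]
force: [-0.4, 1.4, 0.9]
finger_gap: 0.0321
gripper_force: 0.7
```

```bash
python3 -c "from h import *;rep()"
```

```text
t 8.6167 r 0.1325 phi 194.0 yaw 194.0 lever~ 0.22 Ftan(resist)  -1.4 Frad 0.1 z 0.1189 0.0321 [   4.   -2.  115.    0.   67. -100.]
```

Call:
{"name": "play_rows", "arguments": {
  "increments": [
    [[0,0,-0.06],[-0.0005,-0.0078,0],0.032],
    [[0,0,-0.06],[-0.0005,-0.0078,0],0.032],
    [[0,0,-0.06],[-0.0005,-0.0078,0],0.032],
    [[0,0,0],[0,0,0],0.032]
  ]
}}

```text
time_s: 8.95
eef_pos: [0.4455, 0.1283, 0.119]
tcp_rot: [-179.9, 0.1, -155.9]
force: [0.2, 0.4, 0.2]
finger_gap: 0.0323
gripper_force: 0.0
```

Call:
{"name": "play_rows", "arguments": {
  "increments": [
    [[0,0,0.07],[0,0.0091,0],0.032],
    [[0,0,0.07],[0,0.0091,0],0.032],
    [[0,0,0.07],[0,0.0091,0],0.032],
    [[0,0,0.06],[-0.0003,0.0078,0],0.032],
    [[0,0,0.06],[-0.0003,0.0078,0],0.032],
    [[0,0,0.06],[-0.0003,0.0078,0],0.032]
  ]
}}

```text
time_s: 9.45
eef_pos: [0.4333, 0.1772, 0.1189]
tcp_rot: [-179.8, 0.1, -178.5]
force: [1.9, -4.6, 0.4]
finger_gap: 0.0322
gripper_force: 3.2
```

```bash
python3 -c "from h import *;rep()"
```

```text
t 9.45 r 0.1318 phi 182.5 yaw 181.5 lever~ 0.42 Ftan(resist)  4.6 Frad -1.7 z 0.1189 0.0322 [  8.  -1. 114.  -0.  67. -84.]
```

Call:
{"name": "play_rows", "arguments": {
  "increments": [
    [[0,0,0.05],[-0.0003,0.0065,0],0.032],
    [[0,0,0.05],[-0.0003,0.0065,0],0.032],
    [[0,0,0.05],[-0.0003,0.0065,0],0.032],
    [[0,0,0.05],[-0.0003,0.0065,0],0.032]
  ]
}}

```text
time_s: 9.78
eef_pos: [0.435, 0.2029, 0.1188]
tcp_rot: [-179.8, 0.0, 170.0]
force: [-2.1, -6.9, 3.1]
finger_gap: 0.0321
gripper_force: 3.6
```

```bash
python3 -c "from h import *;rep()"
```

```text
t 9.7833 r 0.1316 phi 171.3 yaw 170.0 lever~ 0.61 Ftan(resist)  7.1 Frad 1.0 z 0.1188 0.0321 [ 11.   1. 112.  -0.  68. -69.]
```

Call:
{"name": "play_rows", "arguments": {
  "increments": [
    [[0,0,0.05],[-0.0003,0.0065,0],0.032],
    [[0,0,0.05],[-0.0003,0.0065,0],0.032],
    [[0,0,0.05],[-0.0003,0.0065,0],0.032]
  ]
}}

```text
time_s: 10.03
eef_pos: [0.4395, 0.2217, 0.1188]
tcp_rot: [-179.8, -0.0, 161.4]
force: [-4.3, -6.7, 5.7]
finger_gap: 0.0318
gripper_force: 3.9
```

```bash
python3 -c "from h import *;rep()"
```

```text
t 10.0333 r 0.1314 phi 162.9 yaw 161.4 lever~ 0.76 Ftan(resist)  7.6 Frad 2.1 z 0.1188 0.0318 [ 13.   3. 110.  -0.  68. -59.]
```

Resistance has risen to 7 N, so the plate is springing in. Continuing in small steps towards the hard stop.

Call:
{"name": "play_rows", "arguments": {
  "increments": [
    [[0,0,0.04],[0,0.0052,0],0.032],
    [[0,0,0.04],[0,0.0052,0],0.032],
    [[0,0,0.04],[0,0.0052,0],0.032]
  ]
}}

```text
time_s: 10.28
eef_pos: [0.445, 0.2362, 0.1188]
tcp_rot: [-179.8, -0.0, 154.6]
force: [-4.5, -7.7, 4.9]
finger_gap: 0.032
gripper_force: 4.0
```

```bash
python3 -c "from h import *;rep()"
```

```text
t 10.2833 r 0.1313 phi 156.1 yaw 154.6 lever~ 0.88 Ftan(resist)  8.8 Frad 1.0 z 0.1188 0.032 [ 14.   4. 108.  -0.  68. -50.]
```

Call:
{"name": "play_rows", "arguments": {
  "increments": [
    [[0,0,0.04],[0,0.0052,0],0.032],
    [[0,0,0.04],[0,0.0052,0],0.032]
  ]
}}

```text
time_s: 10.45
eef_pos: [0.4494, 0.2449, 0.1187]
tcp_rot: [-179.7, 0.0, 150.0]
force: [-4.6, -10.9, 6.8]
finger_gap: 0.0322
gripper_force: 5.9
```

```bash
python3 -c "from h import *;rep()"
```

```text
t 10.45 r 0.1312 phi 151.8 yaw 150.0 lever~ 0.95 Ftan(resist)  11.8 Frad -1.1 z 0.1187 0.0322 [ 15.   6. 107.  -0.  68. -45.]
```

Call:
{"name": "play_rows", "arguments": {
  "increments": [
    [[0,0,0.02],[0,0.003,0],0.032],
    [[0,0,0.02],[0,0.003,0],0.032]
  ]
}}

```text
time_s: 10.62
eef_pos: [0.452, 0.2495, 0.1187]
tcp_rot: [-179.6, 0.0, 147.8]
force: [-6.9, -11.9, 8.8]
finger_gap: 0.0324
gripper_force: 6.9
```

```bash
python3 -c "from h import *;rep()"
```

```text
t 10.6167 r 0.1311 phi 149.5 yaw 147.8 lever~ 0.99 Ftan(resist)  13.7 Frad -0.1 z 0.1187 0.0324 [ 16.   6. 106.  -0.  68. -42.]
```

Call:
{"name": "play_rows", "arguments": {
  "increments": [
    [[0,0,0.02],[0,0.003,0],0.032],
    [[0,0,0.02],[0,0.003,0],0.032],
    [[0,0,0],[0,0,0],0.032]
  ]
}}

```text
time_s: 10.87
eef_pos: [0.455, 0.2544, 0.1186]
tcp_rot: [-179.5, -0.0, 145.5]
force: [-8.1, -12.3, 9.5]
finger_gap: 0.032
gripper_force: 7.1
```

```bash
python3 -c "from h import *;rep()"
```

```text
t 10.8667 r 0.1312 phi 147.0 yaw 145.5 lever~ 1.04 Ftan(resist)  14.7 Frad 0.1 z 0.1186 0.032 [ 16.   7. 105.  -0.  68. -39.]
```

Call:
{"name": "play_rows", "arguments": {
  "increments": [
    [[0,0,0.02],[0,0.003,0],0.032],
    [[0,0,0.02],[0,0.003,0],0.032],
    [[0,0,0.02],[0,0.003,0],0.032],
    [[0,0,0],[0,0,0],0.032]
  ]
}}

```text
time_s: 11.2
eef_pos: [0.4596, 0.261, 0.1185]
tcp_rot: [-179.4, 0.0, 142.1]
force: [-9.8, -14.7, 11.6]
finger_gap: 0.0323
gripper_force: 8.8
```

```bash
python3 -c "from h import *;rep()
p,d=read_camera('side');cv2.imwrite('pics/s2.png',cv2.resize(p[130:300,170:370],None,fx=4,fy=3.5)[:,:,::-1])"
```

```text
t 11.2 r 0.1312 phi 143.5 yaw 142.1 lever~ 1.1 Ftan(resist)  17.6 Frad -0.9 z 0.1185 0.0323 [ 17.   8. 104.  -0.  68. -35.]
```

View pics/s2.png

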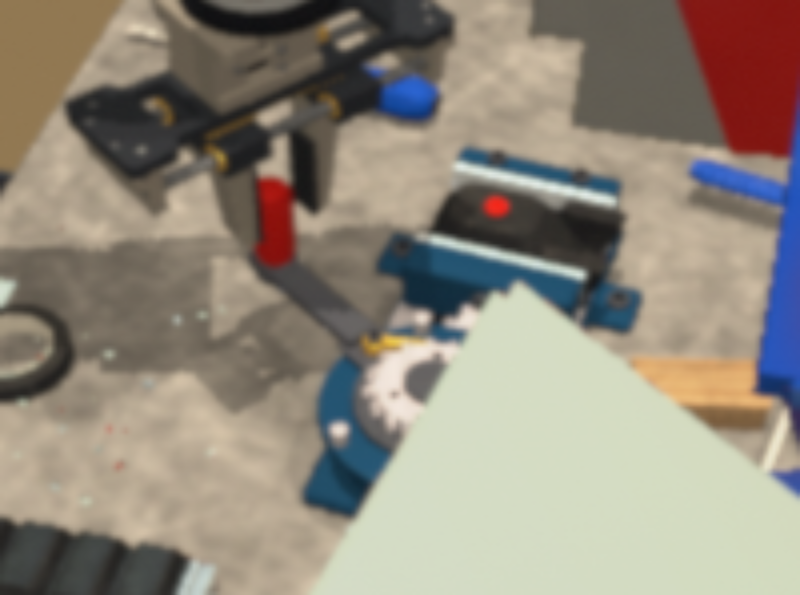

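The side view shows the heel piece held between both jaws, with no gap visible behind the near plate at about (500,255). Resistance has reached 17.6 N, well above the 7 N spring phase. Returning the lever.

Call:
{"name": "play_rows", "arguments": {
  "increments": [
    [[0,0,-0.05],[-0.0002,-0.0065,0],0.032],
    [[0,0,-0.07],[-0.0004,-0.0091,0],0.032],
    [[0,0,-0.07],[-0.0004,-0.0091,0],0.032],
    [[0,0,-0.07],[-0.0004,-0.0091,0],0.032],
    [[0,0,-0.07],[-0.0004,-0.0091,0],0.032],
    [[0,0,-0.07],[-0.0004,-0.0091,0],0.032],
    [[0,0,-0.07],[-0.0004,-0.0091,0],0.032],
    [[0,0,-0.07],[-0.0004,-0.0091,0],0.032],
    [[0,0,-0.07],[-0.0004,-0.0091,0],0.032],
    [[0,0,-0.07],[-0.0004,-0.0091,0],0.032],
    [[0,0,-0.07],[-0.0004,-0.0091,0],0.032]
  ]
}}

```text
time_s: 12.17
eef_pos: [0.4357, 0.1726, 0.1188]
tcp_rot: [180.0, 0.0, -174.7]
force: [-0.5, 0.1, -0.1]
finger_gap: 0.0322
gripper_force: 0.2
```

Call:
{"name": "play_rows", "arguments": {
  "increments": [
    [[0,0,-0.07],[-0.0004,-0.0091,0],0.032],
    [[0,0,-0.07],[-0.0004,-0.0091,0],0.032],
    [[0,0,-0.07],[-0.0004,-0.0091,0],0.032],
    [[0,0,0],[0,0,0],0.032]
  ]
}}

```text
time_s: 12.5
eef_pos: [0.4419, 0.145, 0.1189]
tcp_rot: [-180.0, 0.1, -162.9]
force: [-0.1, 0.2, 0.0]
finger_gap: 0.0321
gripper_force: 0.0
```

```bash
python3 -c "from h import *;rep()"
```

```text
t 12.5 r 0.1288 phi 197.1 yaw 197.1 lever~ 0.16 Ftan(resist)  -0.2 Frad -0.0 z 0.1189 0.0321 [   3.   -2.  114.   -0.   67. -104.]
```

Call:
{"name": "play_rows", "arguments": {
  "increments": [
    [[0,0,-0.06],[0.0002,-0.0078,0],0.032],
    [[0,0,-0.06],[0.0002,-0.0078,0],0.032],
    [[0,0,-0.04],[0,-0.0052,0],0.032],
    [[0,0,0],[0,0,0],0.032]
  ]
}}

```text
time_s: 12.83
eef_pos: [0.4487, 0.126, 0.1189]
tcp_rot: [-180.0, 0.1, -153.8]
force: [-0.5, 0.1, -0.3]
finger_gap: 0.0318
gripper_force: 0.0
```

```bash
python3 -c "from h import *;rep()"
```

```text
t 12.8333 r 0.1295 phi 206.1 yaw 206.2 lever~ 0.01 Ftan(resist)  -0.3 Frad 0.4 z 0.1189 0.0318 [   1.   -2.  114.   -0.   67. -115.]
```

Call:
{"name": "play_rows", "arguments": {
  "increments": [
    [[0,0,0],[0,0,0],0.06],
    [[0,0,0],[0,0,0],0.06],
    [[0,0,0],[0,0,0],0.06],
    [[0,0,0],[0,0,0],0.06],
    [[0,0,0],[0,0,-0.02],0.06],
    [[0,0,0],[0,0,-0.02],0.06],
    [[0,0,0],[0,0,-0.025],0.06],
    [[0,0,0],[0,0,-0.025],0.06],
    [[0,0,0],[0,0,-0.02],0.06]
  ]
}}

```text
time_s: 13.58
eef_pos: [0.4486, 0.1263, 0.2305]
tcp_rot: [-180.0, 0.1, -153.7]
force: [0.1, 0.3, 0.2]
finger_gap: 0.06
gripper_force: 0.0
```

Call:
{"name": "play_rows", "arguments": {
  "increments": [
    [[0,0,0],[0.004,0.03,0],0.06],
    [[0,0,0],[0.004,0.03,0],0.06],
    [[0,0,0],[0.004,0.03,0],0.06],
    [[0,0,0],[0.004,0.03,0],0.06],
    [[0,0,0],[0.004,0.03,0],0.06],
    [[0,0,0],[0.004,0.03,0],0.06],
    [[0,0,0],[0.004,0.03,0],0.06],
    [[0,0,0],[0.004,0.03,0],0.06],
    [[0,0,0],[0.004,0.03,0],0.06],
    [[0,0,0],[0.004,0.03,0],0.06],
    [[0,0,0],[0.004,0.03,0],0.06],
    [[0,0,0],[0,0,0],0.06]
  ]
}}

```text
time_s: 14.58
eef_pos: [0.2596, 0.4055, 0.2286]
tcp_rot: [179.9, -0.0, -153.5]
force: [-0.0, 0.3, -0.8]
finger_gap: 0.06
gripper_force: 0.0
```

Run:
```python
from h import *
p,d=read_camera("top");P=pts("top",d);m=red(p);m[:190]=0;m[250:]=0;m[:,290:345]&=True;m[:,:290]=0;m[:,350:]=0
t=m&(P[...,2]>.148);c=P[t].mean(0);print(t.sum(),c);q=c[:2]-[.565,.183];print(np.hypot(*q),np.degrees(np.arctan2(q[1],q[0]))%360)
cv2.imwrite("pics/f.png",cv2.resize(p[110:260,190:370],None,fx=4.4,fy=4,interpolation=cv2.INTER_CUBIC)[:,:,::-1])
s=get_state();print(s["time_s"],s["eef_pos"],s["force"])
```

```text
16 [0.44600401 0.13567459 0.15051436]
0.12806147102866822 201.68800912467833
14.6333 [0.2609678  0.4037768  0.22847519] [-0.39449394  0.06263964  0.36173035]
```

View pics/f.png

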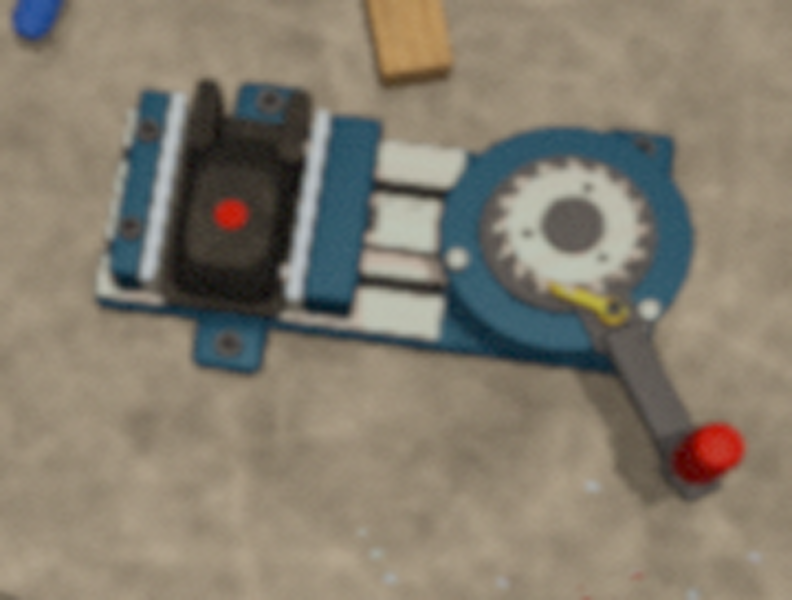

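The final view shows the plate flush against its jaw at about (310,205) and the heel piece pressed to the back jaw. The lever is swung far counter-clockwise with the grip at (712,448). My mask cut the grip off, so I'm recomputing its angle.

Run:
```python
from h import *
p,d=read_camera("top");P=pts("top",d);m=red(p);b=np.zeros_like(m);b[195:245,325:375]=1;m&=b
t=m&(P[...,2]>.148);c=P[t].mean(0);q=c[:2]-[.565,.183];print(t.sum(),c,np.hypot(*q),np.degrees(np.arctan2(q[1],q[0]))%360)
```

```text
103 [0.44500632 0.12942144 0.15980344] 0.13141212219942877 204.06130976397316
```

```bash
python3 -c "
from plant import *
print(close_job())"
```

```text
the job is handed in; nothing more can be done
None
```

The job is handed in at about 15 s of the 58 s: the heel piece looks clamped, with the jaw plate flush in the final picture, and the lever is about 0.05 rad from its back stop with the arm clear. The verdict was not shown to me.

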